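# Lay the toddler's place: build the snack tower and set the beaker

### The job

Lay the toddler's place at the dining table: build the snack tower in the middle of the round grey mat, with the green pot at the bottom, then the yellow pot, then the white pot, each nested fully home in the one below, and close it with the wooden lid. Stand the orange beaker upright in the middle of the square cork coaster. Leave the blue pot where it is and do not knock or shift the wine glass.

Things in the scene. Friction and masses are not known exactly. Their poses are not given: they have to be found in the camera images.
- pot_green: open snack pot, green plastic, 62 mm diameter, 50 mm tall, 4 mm wall, mouth 54 mm wide, 42 to 84 g. Its 10 mm tall foot tapers from 48 mm diameter at the shoulder to 38 mm at the bottom and fits into any other pot's mouth: nested, the shoulder rests on the rim and the origin is 40 mm above the lower pot's. Upright; origin: centre of the underside, z up.
- pot_yellow: open snack pot, yellow plastic, 62 mm diameter, 50 mm tall, 4 mm wall, mouth 54 mm wide, 42 to 84 g. Its 10 mm tall foot tapers from 48 mm diameter at the shoulder to 38 mm at the bottom and fits into any other pot's mouth: nested, the shoulder rests on the rim and the origin is 40 mm above the lower pot's. Upright; origin: centre of the underside, z up.
- pot_white: open snack pot, white plastic, 62 mm diameter, 50 mm tall, 4 mm wall, mouth 54 mm wide, 42 to 84 g. Its 10 mm tall foot tapers from 48 mm diameter at the shoulder to 38 mm at the bottom and fits into any other pot's mouth: nested, the shoulder rests on the rim and the origin is 40 mm above the lower pot's. Upright; origin: centre of the underside, z up.
- lid: pale wooden lid with dark knob, 42 to 84 g. From below: plug 10 mm tall, tapered like the pots' feet (38 to 48 mm diameter); disc 62 mm diameter, at 10 to 18 mm height; round upright knob 24 mm diameter, at 18 to 44 mm height. Home on a pot the disc rests on the rim, the lid's origin 40 mm above the pot's. Origin: centre of the plug's underside; z up.
- beaker: closed toddler's beaker, orange straight body 60 mm diameter up to 64 mm height, white cap 62 mm diameter from 64 to 72 mm, small spout (16 mm wide, off centre) up to 82 mm; 84 to 168 g. Origin: centre of the underside; z up.
- mat: round grey table mat, 110 mm diameter, 4 mm thick, fixed to the table. Origin: centre of its underside, on the table; z up.
- coaster: square cork coaster, 100 x 100 mm, 5 mm thick, fixed to the table, turned at any small angle. Origin: centre of its underside, on the table; z up.
- pot_blue: a blue snack pot of the same shape as the others, not wanted: it stays where it stands. Origin: centre of the underside.
- wine_glass: stemmed wine glass, 72 mm greatest diameter, 165 mm tall, behind the things (at least 100 mm farther from the robot than the back row); fragile. Origin: centre of its foot's underside; z up.
There are look-alikes about, which are no part of the job. Leave any red or turquoise look-alike of the pot_white alone.

How it is judged (in metres and radians):
On the way, in this order (a step that is already met when the one before it is completed fails the run):
1. green pot flat in the middle of the mat (horizontal distance between pot_green and mat below 0.015 m and height (world z) of pot_green between 0.002 and 0.007 m and angle between pot_green's own z axis and vertical below 0.1 rad), for 0.2 s.
2. yellow pot nested home in the green pot (horizontal distance between pot_yellow and pot_green below 0.007 m and z of pot_yellow in the frame of pot_green between 0.036 and 0.043 m and angle between pot_yellow's own z axis and vertical below 0.1 rad), for 0.2 s.
3. white pot nested home in the yellow pot (horizontal distance between pot_white and pot_yellow below 0.007 m and z of pot_white in the frame of pot_yellow between 0.036 and 0.043 m and angle between pot_white's own z axis and vertical below 0.1 rad), for 0.2 s.
4. lid home on the white pot (horizontal distance between lid and pot_white below 0.007 m and z of lid in the frame of pot_white between 0.036 and 0.043 m and angle between lid's own z axis and vertical below 0.1 rad), for 0.2 s.
At the end, for the whole second after the job is handed in: Green pot flat on the mat within 15 mm of its middle; yellow in green, white in yellow, lid on white, each home: origin 36 to 43 mm above the one below, within 7 mm of its axis, tilt under 0.1 rad; beaker upright on the coaster within 15 mm of its middle; all at rest (under 20 mm/s) (all of step 1 and all of step 2 and all of step 3 and all of step 4 and horizontal distance between beaker and coaster below 0.015 m and height (world z) of beaker between 0.003 and 0.008 m and angle between beaker's own z axis and vertical below 0.1 rad and linear speed of each of pot_green, pot_yellow, pot_white, lid, beaker below 0.02 m/s); the robot touches nothing.
It fails at once if the blue pot is moved by more than 30 mm (distance of pot_blue from where it was at the start of the episode above 0.03 m).
It fails at once if the wine glass is shifted by more than 30 mm or tipped by more than 0.4 rad (distance of wine_glass from where it was at the start of the episode above 0.03 m or angle between wine_glass's own z axis and vertical above 0.4 rad).
It also fails if it takes over 144 s, if anything falls off the work surface, if the arm or the gripper's body presses on something with over 40 N, if the wrist force passes 120 N, or if a joint passes its speed limit or range.

### The arm

A 6-joint arm with a two-finger parallel gripper is mounted at the origin on the work surface. World frame = base frame: x ahead of the robot, y to its left, z up, the work surface at z = 0. Lengths are in mm, angles in rad, forces in N, time in s.
With the tool pointing down it reaches from about 300 to 775 mm from the base axis. Payload 14.6 kg.
Tool frame: the origin (TCP) lies between the finger pads; the fingertips stand manip.tip_reach ahead of it and the grasp point (between the pads) lies 5 mm behind it (manip.tip_reach is the distance from the TCP to the fingertips, in mm); z points along the fingers, y is the line along which they close (so a half turn about z gives the same grasp; the last joint's range is limited). The gripper opens to 94 mm and grips with 3 to 60 N. Pads are 16 mm wide; open, the fingers measure 119 mm over their backs; the gripper's body (75 mm by 177 mm) begins 78 mm behind the grasp point.
Start: joints at [-0.067, 0.3, 1.521, -0, 1.321, -0.067], TCP at [549.99, -0.002, 219.446] pointing down, gripper open.
Joint ranges: [-3.03, 3.03], [-0.79, 2.21], [0.23, 2.52], [-1.04, 4.18], [0, 3.07], [-2.55, 2.55]. Speed limits (rad/s): [2.22, 2.22, 2.57, 3.14, 3.14, 3.14].

### API

Orientations are given as [roll, pitch, yaw] about the fixed x, y, z axes, in that order (R = Rz(yaw) Ry(pitch) Rx(roll)).
In Python, from cell import manip gives the robot as it stands. The module is installed in compiled form; this text tells all that it offers.
- The arm moves only by the shell command python3 -m creep 'ROWS' [FORCE]. ROWS is JSON, a list of rows, each a list of 3 entries, a list of its own where there are three numbers: the opening, from -1 (shut) to 1 (fully open), then the shift along the tool's x, y, z in cm, then the turn about the tool's z in units of 5 degrees (1.0 is 5 degrees). In form: [[grip, [tx, ty, tz], roll], ...]. A call has 1 to 12 rows; each row is the pose to reach, as a shift and turn from the pose commanded when the call began, along the tool's axes at that moment; what a row does not reach only later rows make up. A row lasts 1/10 s, in which the tool goes at most 50 mm and 8.59 degrees, less where a joint would pass 70% of its speed; a pose out of reach is approached as far as the arm can. A call with a gripper value outside its range is refused whole. The fingers move at their own pace and stop on an object; FORCE is the grip in N (left out, the last holds). Time passes only in rows, so rows that repeat a pose let the fingers close. It gives the time, the measured TCP pose, the force, the opening and the grip force at its end, in the units of the state.
- manip.read_state(): the state, without advancing time (a new reading comes with each control period).
- manip.camera(name): name is "scene" or "side" or "wrist"; returns the picture (420x560x3 uint8, red, green, blue); there is no depth.
- manip.camera_params(name): a dict with "fovy" (degrees; the focal length in pixels is half the picture's height over the tangent of half this angle, whatever the lens; pixels are square), "cx", "cy" (the principal point, pixels), "k1" (the pictures are not rectified: a ray, as slopes to the right and down, at radius r is drawn at 1 + k1 r^2 times it, then the intrinsics apply), "origin" and "attitude" of the camera in the world. Camera axes: x right, y down, z forward; pixel columns grow to the right and rows downward; lengths in mm; the calibration is good to about 2 mm. A picture is of the moment at which its call begins: read the wrist's pose just before it. camera_params takes no time and is no camera call; for the wrist camera it gives the pose at the moment of the call.
- manip.sign_off(): hands the job in; it is judged then, once.
The state is a dict: "clock": time; "joints": joint angles; "qd": joint speeds; "effort": joint torques, N m; "eef_pos": TCP position; "eef_rot": TCP orientation; "wrist_force": force on the tool from outside, world axes, zero at the start; "moment": the same for the moment, N m; "finger_gap": finger opening in mm; "finger_force": force on a finger pad.
Only numpy, scipy, OpenCV 4.12 (cv2) and the standard library are available. Lean on these libraries where they do the work, as an engineer would, in place of code of your own. Each camera call takes 0.05 s, during which the arm holds its last target. There are 200 camera calls.

## Working session

There is one attempt and no reset: what is moved stays moved. The work goes in short steps, Python scripts to look and compute and a shell command to move; the robot and the scene stay as the last step left them, time stands still between calls to the robot, and variables do not carry over. Pictures are saved under pics/ and viewed, at most 14 in all, crops included, and the job is handed in when it is done.

```bash
mkdir -p pics; cat > h.py <<'E'
import numpy as np, cv2, json
from cell import manip
from scipy.spatial.transform import Rotation as R
def rot(a):
    a=np.array(a,float)
    return a if a.shape==(3,3) else (R.from_quat(a).as_matrix() if a.size==4 else R.from_euler('xyz',a).as_matrix())
def ray(p,u,v):
    f=210/np.tan(np.radians(p['fovy'])/2)
    d=np.array([(u-p['cx'])/f,(v-p['cy'])/f]); s=d.copy()
    for _ in range(20): s=d/(1+p['k1']*(s@s))
    return rot(p['attitude'])@np.array([s[0],s[1],1])
def pix(p,u,v,z):
    d=ray(p,u,v);o=np.array(p['origin']);return (o+d*(z-o[2])/d[2]).round(1)
def proj(p,X):
    f=210/np.tan(np.radians(p['fovy'])/2)
    c=rot(p['attitude']).T@(np.array(X,float)-np.array(p['origin']));s=c[:2]/c[2];s=s*(1+p['k1']*(s@s))
    return (s*f+[p['cx'],p['cy']]).round(1)
def snap(cam,name):
    p=manip.camera_params(cam);im=manip.camera(cam)[:,:,::-1].copy()
    cv2.imwrite(f'pics/{name}.png',im);json.dump({k:(np.array(v).tolist()) for k,v in p.items()},open(f'pics/{name}.json','w'));return p,im
def load(name): return json.load(open(f'pics/{name}.json')),cv2.imread(f'pics/{name}.png')
E
python3 - <<'E'
from h import *
for c in ['scene','side','wrist']:
    p,im=snap(c,c+'0');print(c,p)
print(manip.tip_reach,manip.read_state())
E
```

```text
scene {'fovy': 51.0446347247403, 'cx': 277.8266410415713, 'cy': 212.78839460433437, 'k1': -0.0705083409520293, 'origin': array([1298.59615555, -242.87545982,  724.5662898 ]), 'attitude': array([-2.30298794, -0.00931505,  1.28137405])}
side {'fovy': 45.31635600735856, 'cx': 281.1898467528113, 'cy': 208.56307591327436, 'k1': 0.018355591675390418, 'origin': array([206.69125647, 883.9524779 , 601.05767622]), 'attitude': array([-2.10180949, -0.01640804, -2.72902356])}
wrist {'fovy': 65.40546008852525, 'cx': 282.9510990420564, 'cy': 210.2918650425342, 'k1': -0.029412660750457138, 'origin': array([549.67242265,  75.3311741 , 384.67610633]), 'attitude': array([ 2.88120427e+00,  1.79728639e-03, -1.98210079e-04])}
14.0 {'clock': 0.15, 'joints': array([-6.65742572e-02,  3.00339640e-01,  1.52144679e+00,  6.85697348e-06,
        1.32070629e+00, -6.65845451e-02]), 'qd': array([-0.00121938, -0.00167071, -0.00305588, -0.00076248, -0.00182268,
       -0.00012228]), 'effort': array([-2.50185103e-04, -5.31960297e+01, -3.52822959e+01,  7.07691838e-02,
        2.35654798e-02, -3.66386917e-05]), 'eef_pos': array([5.49806416e+02, 2.58406811e-02, 2.19015247e+02]), 'eef_rot': array([-3.14069502e+00, -6.65140588e-05,  1.57080488e+00]), 'wrist_force': array([-0.1956065 , -0.00448788,  0.30347363]), 'moment': array([-0.00291625, -0.03844302, -0.00936096]), 'finger_force': 0.0, 'finger_gap': 93.96088343649426}
```

View pics/scene0.png

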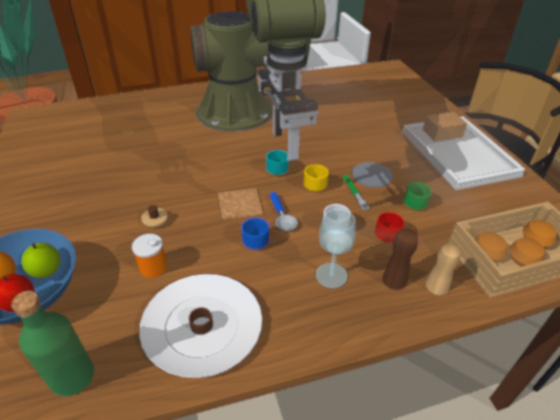

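View pics/side0.png

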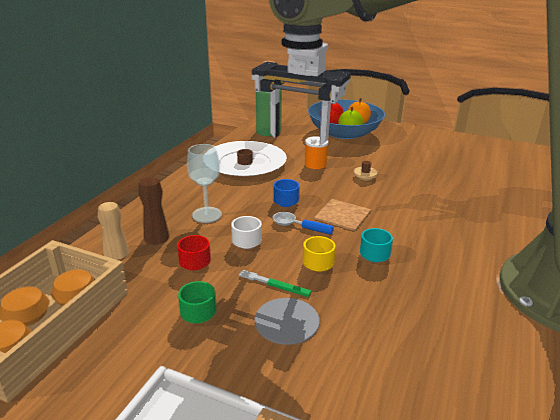

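View pics/wrist0.png

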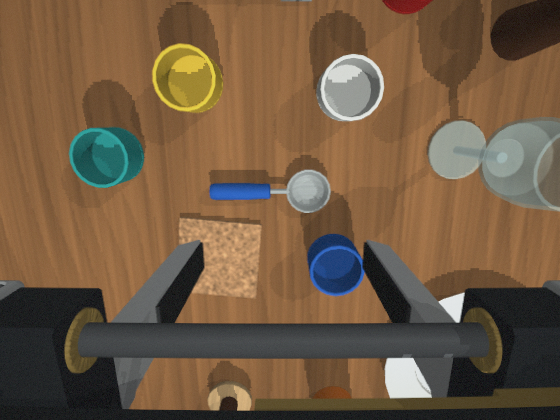

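Wrist view: yellow pot (187,78), white pot (350,88), blue pot (335,265), turquoise look-alike (107,157), red look-alike at the top edge (405,0), coaster (220,257). Side view: green pot (198,300), mat (287,320), white pot (246,232), lid (366,172), beaker (316,152). The possible white pots are white (246,232), red (194,252) and turquoise (376,245), and only the first is white. I'll confirm it in a crop while measuring.

```bash
cat >> h.py <<'E'
POT=[(0,19),(10,24),(10,31),(50,31)]; BEAK=[(0,30),(64,30)]; MAT=[(0,55),(4,55)]; DISC=[(10,31),(18,31)]
def hull(p,x,y,prof,z0=0):
    t=np.linspace(0,2*np.pi,48)
    P=np.array([proj(p,(x+r*np.cos(a),y+r*np.sin(a),z+z0)) for z,r in prof for a in t],np.float32)
    return cv2.convexHull(P)
def cen(c): m=cv2.moments(c);return np.array([m['m10'],m['m01']])/m['m00'],m['m00']
def blob(im,seed,lo,hi,win=70):
    hsv=cv2.cvtColor(cv2.GaussianBlur(im,(3,3),0),cv2.COLOR_BGR2HSV);m=cv2.inRange(hsv,np.array(lo),np.array(hi))
    w=np.zeros_like(m);u,v=seed;w[max(0,v-win):v+win,max(0,u-win):u+win]=255;m&=w
    m=cv2.morphologyEx(m,cv2.MORPH_OPEN,np.ones((3,3)))
    cs=[c for c in cv2.findContours(m,cv2.RETR_EXTERNAL,cv2.CHAIN_APPROX_NONE)[0] if cv2.contourArea(c)>80]
    return cv2.convexHull(max(cs,key=cv2.contourArea))
def fit(p,im,seed,lo,hi,prof,win=70,z0=0):
    b=blob(im,seed,lo,hi,win);c,a=cen(b)
    from scipy.optimize import fsolve
    g=pix(p,*c,25+z0)[:2]
    s=fsolve(lambda q:cen(hull(p,*q,prof,z0))[0]-c,g,epsfcn=1e-3)
    bb=cv2.boundingRect(b.astype(np.int32));hb=cv2.boundingRect(hull(p,*s,prof,z0))
    return s.round(1),round(a/cen(hull(p,*s,prof,z0))[1],2),bb,hb
COL=dict(green=((45,80,30),(80,255,255)),yellow=((22,130,60),(34,255,255)),blue=((108,130,40),(125,255,255)),white=((0,0,120),(179,50,255)),orange=((5,200,120),(18,255,255)),grey=((0,0,90),(179,40,190)))
E
python3 - <<'E'
from h import *
for cam,name,col,seed,prof,win in [('side','pot_green','green',(198,300),POT,35),('scene','pot_green','green',(418,196),POT,25),('side','yellow','yellow',(319,254),POT,40),('wrist','yellow','yellow',(187,78),POT,60),('scene','yellow','yellow',(316,178),POT,30),('wrist','white','white',(350,88),POT,50),('side','white','white',(246,232),POT,25),('wrist','blue','blue',(335,265),POT,50),('side','blue','blue',(286,192),POT,24),('side','mat','grey',(287,320),MAT,40),('scene','mat','grey',(372,175),MAT,25),('scene','beaker','orange',(150,262),BEAK,30),('side','beaker','orange',(316,155),BEAK,20)]:
    p,im=load(cam+'0')
    try: print(cam,name,*fit(p,im,seed,*COL[col],prof,win))
    except Exception as e: print(cam,name,'ERR',e)
p,im=load('side0'); q,jm=load('scene0'); w,km=load('wrist0')
def crop(a,x,y,W=134,H=100): return cv2.resize(a[y:y+H,x:x+W],(400,300),interpolation=cv2.INTER_CUBIC)
M=np.vstack([np.hstack([crop(im,225,265),crop(im,280,120)]),np.hstack([crop(jm,100,190),crop(im,180,205)])]);cv2.imwrite('pics/m0.png',M)
E
```

```text
side pot_green [592.9 335.4] 0.96 (178, 281, 38, 43) (177, 280, 39, 44)
scene pot_green [593.7 336.9] 0.89 (404, 182, 27, 28) (402, 181, 30, 29)
side yellow [453.8 115. ] 0.96 (303, 236, 32, 36) (302, 235, 34, 37)
wrist yellow [453.1 118.4] 0.97 (152, 43, 71, 69) (151, 42, 72, 71)
scene yellow [454.4 118. ] 0.95 (304, 165, 25, 26) (303, 164, 26, 27)
wrist white [616.5 109.1] 0.94 (320, 54, 64, 67) (316, 53, 69, 68)
side white [616.4 106.2] 0.92 (232, 216, 29, 33) (230, 215, 32, 34)
wrist blue [609.3 -83.8] 0.92 (308, 235, 57, 60) (306, 233, 59, 63)
side blue [607.3 -86.1] 0.77 (274, 180, 25, 27) (273, 178, 27, 30)
side mat [448.2 284.2] 0.96 (255, 298, 64, 46) (254, 297, 65, 48)
scene mat [448.5 286.8] 0.87 (353, 163, 39, 24) (351, 161, 42, 27)
scene beaker [ 645.2 -316.2] 0.5 (136, 252, 30, 26) (133, 243, 36, 43)
side beaker [ 612.1 -299.6] 0.68 (305, 147, 23, 22) (304, 141, 24, 32)h.py:38: RuntimeWarning: The iteration is not making good progress, as measured by the 
 improvement from the last ten iterations.
  s=fsolve(lambda q:cen(hull(p,*q,prof,z0))[0]-c,g,epsfcn=1e-3)
```

View pics/m0.png

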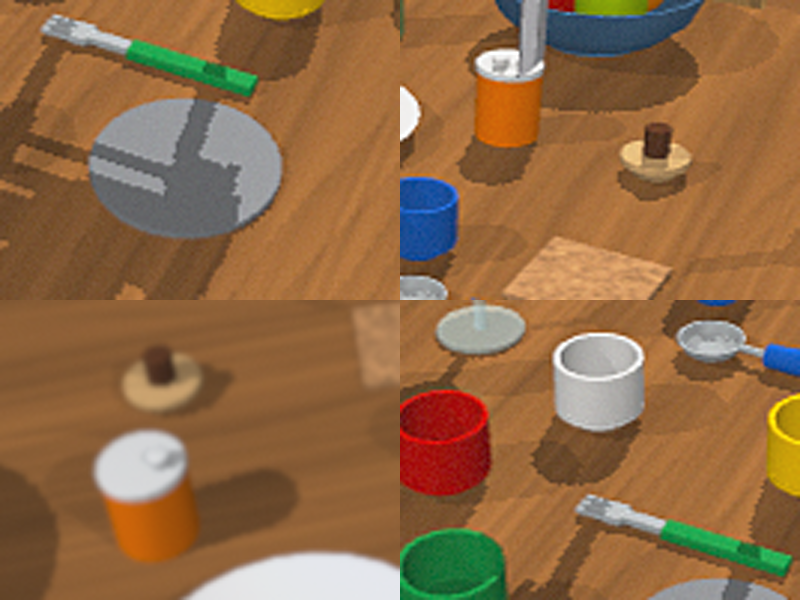

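The crops show one upright white pot at side (246,232), the only white one. The beaker and lid are upright, and the mat is clear of the knife. The cameras agree on positions to about 3 mm, so I'm moving over the green pot and measuring the remaining things.

```bash
python3 -m creep '[[1,[33.6,4.3,7],0],[1,[33.6,4.3,7],0],[1,[33.6,4.3,7],0],[1,[33.6,4.3,7],0],[1,[33.6,4.3,7],0],[1,[33.6,4.3,7],0],[1,[33.6,4.3,7],0],[1,[33.6,4.3,7],0],[1,[33.6,4.3,7],0],[1,[33.6,4.3,7],0]]' 20
python3 - <<'E'
from h import *
p,im=load('side0');q,jm=load('scene0')
print('beak cap scene',pix(q,147.2,245.3,72),'lid disc',pix(p,365.8,172.7,18),pix(q,154.3,216.7,18),'knob',pix(p,366.4,162.7,44),pix(q,153,207.3,44))
print('glass',pix(p,207,214,0),pix(q,331,275,0)); w,_=load('wrist0')
print('coaster',[pix(w,u,v,5) for u,v in [(180,217),(261,223),(256,297),(180,293)]])
print('red',fit(p,im,(194,252),(0,150,60),(6,255,255),POT,25)[0],'knife',pix(p,240,274,5),pix(p,310,292,5))
s=manip.read_state();print(s['eef_pos'],s['eef_rot'])
p,im=snap('wrist','w1');print(fit(p,im,tuple(proj(p,(593,336,40)).astype(int)),*COL['green'],POT,90))
p,im=snap('side','s1');print('mat',fit(p,im,(287,320),*COL['grey'],MAT,40))
E
```

```text
clock: 1.15
eef_pos: [593.2, 335.0, 149.7]
eef_rot: [3.142, 0.0, 1.57]
wrist_force: [-0.1, -1.0, 0.1]
finger_gap: 93.9
finger_force: 0.0
beak cap scene [ 626.4 -316.5   72. ] lid disc [ 469.8 -294.    18. ] [ 479.3 -299.3   18. ] knob [ 472.5 -299.5   44. ] [ 475.4 -297.4   44. ]
glass [752.9  37.9   0. ] [749.8  46.1   0. ]
coaster [array([424.2, -34.3,   5. ]), array([522.3, -41.8,   5. ]), array([ 514. , -142.1,    5. ]), array([ 415.6, -136.8,    5. ])]
red [676.3 214. ] knife [577.  209.9   5. ] [436.4 203.4   5. ]
[593.16374933 335.02583842 149.67381545] [3.14153272e+00 1.56925460e-04 1.56997351e+00]
(array([592.1, 338. ]), 0.97, (246, 170, 73, 77), (245, 169, 75, 78))
mat (array([448.3, 284.3]), 0.96, (255, 298, 64, 46), (254, 297, 65, 48))h.py:38: RuntimeWarning: The iteration is not making good progress, as measured by the 
 improvement from the last ten iterations.
  s=fsolve(lambda q:cen(hull(p,*q,prof,z0))[0]-c,g,epsfcn=1e-3)
```

```bash
python3 -m creep '[[1,[0.1,0,4],0],[1,[0.1,0,8],0],[1,[0.1,0,11],0],[1,[0.1,0,11.9],0],[1,[0.1,0,11.9],0],[-1,[0.1,0,11.9],0],[-1,[0.1,0,11.9],0],[-1,[0.1,0,11.9],0],[-1,[0.1,0,11.9],0],[-1,[0.1,0,11.9],0],[-1,[0.1,0,11.9],0]]' 15
python3 -m creep '[[-1,[0,0,-3],0],[-1,[0,0,-7],0],[-1,[0,0,-7],0]]'
python3 - <<'E'
from h import *
s=manip.read_state();print(s['eef_pos'],s['eef_rot'])
p,im=snap('wrist','w2');e=s['eef_pos'];print(fit(p,im,tuple(proj(p,(e[0],e[1],e[2]+10)).astype(int)),*COL['green'],POT,120,z0=e[2]-30))
E
```

```text
clock: 2.35
eef_pos: [593.2, 337.1, 31.1]
eef_rot: [3.141, -0.0, 1.571]
wrist_force: [-1.2, -0.6, 5.3]
finger_gap: 61.4
finger_force: 15.0
clock: 2.65
eef_pos: [595.0, 338.0, 106.3]
eef_rot: [3.134, -0.004, 1.571]
wrist_force: [1.3, 0.5, 0.0]
finger_gap: 61.3
finger_force: 15.0
[594.9870343  338.03193707 106.2691903 ] [ 3.13409829 -0.00375113  1.57087666]
(array([594.5, 340.8]), 0.93, (220, 201, 126, 123), (219, 197, 128, 135))
```

View pics/w2.png

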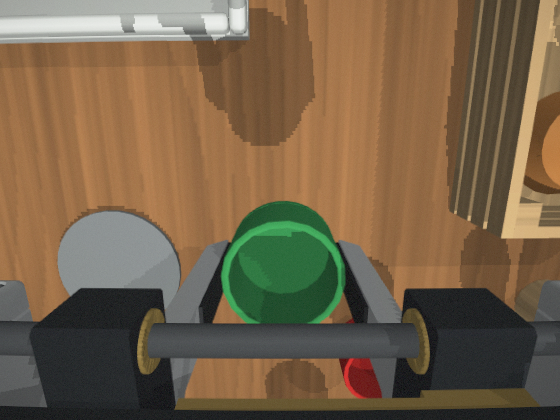

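The wrist view shows the green pot held centrally between the pads at about (283,275), with the mat at (119,262). Next I set it on the mat.

```bash
python3 -m creep '[[-1,[-2,-5,0],0],[-1,[-4,-10,0],0],[-1,[-5.1,-14.4,0],0],[-1,[-5.1,-14.4,0],0],[-1,[-5.1,-14.4,3],0],[-1,[-5.1,-14.4,5.5],0],[-1,[-5.1,-14.4,6.5],0],[-1,[-5.1,-14.4,6.5],0],[-1,[-5.1,-14.4,6.5],0],[0.85,[-5.1,-14.4,6.5],0],[0.85,[-5.1,-14.4,6.5],0],[0.85,[-5.1,-14.4,6.5],0]]'
python3 -m creep '[[0.85,[0,0,0],0],[1,[0,0,-4],0],[1,[0,0,-8],0],[1,[-4,0,-11],0],[1,[-10,0,-11],0],[1,[-16.8,0.6,-11],0],[1,[-16.8,0.6,-11],0],[1,[-16.8,0.6,-11],0],[1,[-16.8,0.6,-11],0]]'
python3 - <<'E'
from h import *
p,im=snap('side','s3');print('mat',fit(p,im,(287,320),*COL['grey'],MAT,45));print('green',fit(p,im,(287,300),*COL['green'],POT,45,z0=4))
p,im=snap('scene','c3');print('green',fit(p,im,(372,175),*COL['green'],POT,30,z0=4))
s=manip.read_state();e=s['eef_pos'];print(e)
p,im=snap('wrist','w3');print('yellow',fit(p,im,tuple(proj(p,(454,117,40)).astype(int)),*COL['yellow'],POT,90))
print('green',fit(p,im,tuple(proj(p,(448,286,40)).astype(int)),*COL['green'],POT,70,z0=4))
E
```

```text
clock: 3.9
eef_pos: [449.2, 286.1, 35.8]
eef_rot: [3.141, -0.0, 1.571]
wrist_force: [0.4, 0.3, -0.2]
finger_gap: 81.6
finger_force: 0.0
clock: 4.8
eef_pos: [455.1, 117.8, 145.7]
eef_rot: [3.141, -0.0, 1.569]
wrist_force: [0.2, -0.9, 0.3]
finger_gap: 93.7
finger_force: 0.0
mat (array([446.6, 287.9]), 0.87, (255, 304, 64, 40), (254, 298, 66, 48))
green (array([451.5, 278.6]), 1.15, (267, 279, 44, 48), (268, 281, 38, 44))
green (array([450.9, 284.9]), 0.88, (362, 153, 24, 25), (360, 152, 27, 27))
[454.98450827 118.74302489 145.48040128]
yellow (array([453.2, 118. ]), 0.97, (245, 175, 74, 78), (244, 173, 75, 80))
green (array([449.2, 267. ]), 0.41, (234, 0, 83, 47), (231, -32, 89, 105))h.py:38: RuntimeWarning: The iteration is not making good progress, as measured by the 
 improvement from the last ten iterations.
  s=fsolve(lambda q:cen(hull(p,*q,prof,z0))[0]-c,g,epsfcn=1e-3)
```

View pics/w3.png

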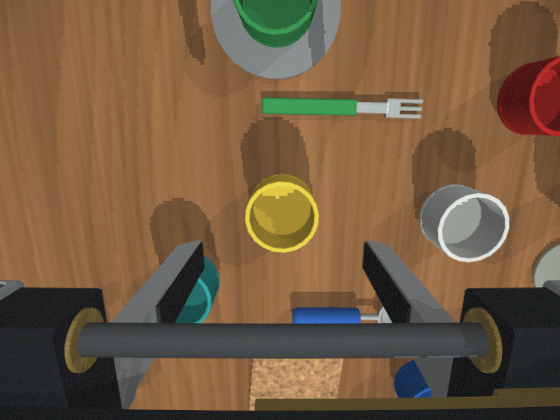

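The green pot sits centred on the mat at (276,15). The yellow pot (282,215) is between the open fingers and the turquoise one is clear of them. Next I grip yellow and lift.

```bash
python3 -m creep '[[1,[0,-0.1,4],0],[1,[0,-0.1,8],0],[1,[0,-0.1,11],0],[1,[0,-0.1,11.5],0],[1,[0,-0.1,11.5],0],[-1,[0,-0.1,11.5],0],[-1,[0,-0.1,11.5],0],[-1,[0,-0.1,11.5],0],[-1,[0,-0.1,11.5],0],[-1,[0,-0.1,11.5],0],[-1,[0,-0.1,11.5],0]]' 15
python3 -m creep '[[-1,[0,0,-4],0],[-1,[0,0,-8],0],[-1,[0,0,-8],0],[-1,[5,-0.1,-8],0],[-1,[9,-0.1,-8],0],[-1,[9,-0.1,-8],0],[-1,[9,-0.1,-8],0],[-1,[9,-0.1,-8],0]]'
python3 - <<'E'
from h import *
s=manip.read_state();e=s['eef_pos'];print(e)
p,im=snap('wrist','w4');print('yel',fit(p,im,tuple(proj(p,(e[0],e[1],e[2]+10)).astype(int)),*COL['yellow'],POT,120,z0=e[2]-30.5))
print('green',fit(p,im,tuple(proj(p,(449,286,40)).astype(int)),*COL['green'],POT,90,z0=4))
p,im=snap('side','s4');print('green',fit(p,im,(287,300),*COL['green'],POT,32,z0=4))
p,im=snap('scene','c4');print('green',fit(p,im,(372,175),*COL['green'],POT,30,z0=4))
E
```

```text
clock: 6.05
eef_pos: [454.2, 118.0, 30.9]
eef_rot: [3.141, -0.0, 1.571]
wrist_force: [-2.1, -0.4, 6.1]
finger_gap: 61.5
finger_force: 15.3
clock: 6.85
eef_pos: [452.8, 207.2, 110.0]
eef_rot: [-3.141, 0.0, 1.57]
wrist_force: [0.5, -1.2, -1.0]
finger_gap: 60.9
finger_force: 15.3
[452.81444854 207.19259931 109.95615543]
yel (array([452.4, 209.1]), 0.93, (221, 203, 125, 121), (219, 198, 128, 135))
green (array([448.8, 286.8]), 0.96, (231, 67, 94, 97), (230, 65, 96, 100))
green (array([451.4, 278.8]), 1.14, (267, 279, 44, 48), (268, 281, 38, 44))
green (array([452.2, 285.1]), 0.82, (363, 154, 23, 24), (361, 152, 26, 27))h.py:38: RuntimeWarning: The iteration is not making good progress, as measured by the 
 improvement from the last ten iterations.
  s=fsolve(lambda q:cen(hull(p,*q,prof,z0))[0]-c,g,epsfcn=1e-3)
```

View pics/w4.png

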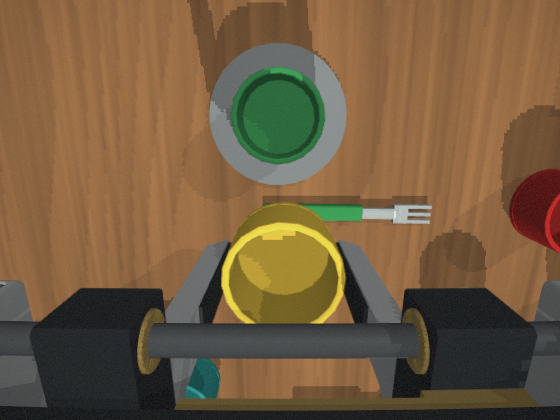

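The yellow pot is held at (283,270). The green pot is centred on the mat at (278,115), with its measured position (448.8,286.8) matching the release pose. Next I nest yellow in green.

```bash
python3 -m creep '[[-1,[4,-0.4,0],0],[-1,[7.9,-0.4,0],0],[-1,[7.9,-0.4,0],0],[-1,[7.9,-0.4,0],0],[-1,[7.9,-0.4,1.5],0],[-1,[7.9,-0.4,2.5],0],[-1,[7.9,-0.4,3.2],0],[-1,[7.9,-0.4,3.6],0],[-1,[7.9,-0.4,3.6],0],[-1,[7.9,-0.4,3.6],0]]'
python3 -m creep '[[0.85,[0,0,0],0],[0.85,[0,0,0],0],[0.85,[0,0,0],0],[0.85,[0,0,0],0],[1,[0,0,-4],0],[1,[0,0,-8],0],[1,[-5,0,-9],0],[1,[-9,0,-9],0],[1,[-9,0,-9],0],[1,[-9,0,-9],0]]'
python3 - <<'E'
from h import *
s=manip.read_state();e=s['eef_pos'];print(e)
p,im=snap('wrist','w5');print('yel',fit(p,im,tuple(proj(p,(449,286,84)).astype(int)),*COL['yellow'],POT,90,z0=44))
q,jm=snap('side','s5')
cv2.imwrite('pics/m5.png',np.hstack([cv2.resize(jm[230:360,220:350],(400,400),interpolation=2),cv2.resize(im[0:280,140:420],(400,400))]))
print(pix(p,400,150,0))
E
```

```text
clock: 8.0
eef_pos: [449.1, 286.8, 74.6]
eef_rot: [3.141, -0.0, 1.57]
wrist_force: [-0.2, 0.1, -1.1]
finger_gap: 61.0
finger_force: 14.9
clock: 9.0
eef_pos: [449.2, 196.7, 164.7]
eef_rot: [3.141, -0.0, 1.569]
wrist_force: [-0.6, -0.3, -0.1]
finger_gap: 94.0
finger_force: 0.0
[449.16047292 196.6913557  164.69466603]
yel (array([448.6, 286.6]), 0.96, (239, 54, 88, 93), (237, 53, 91, 95))
[566.  246.3   0. ]
```

View pics/m5.png

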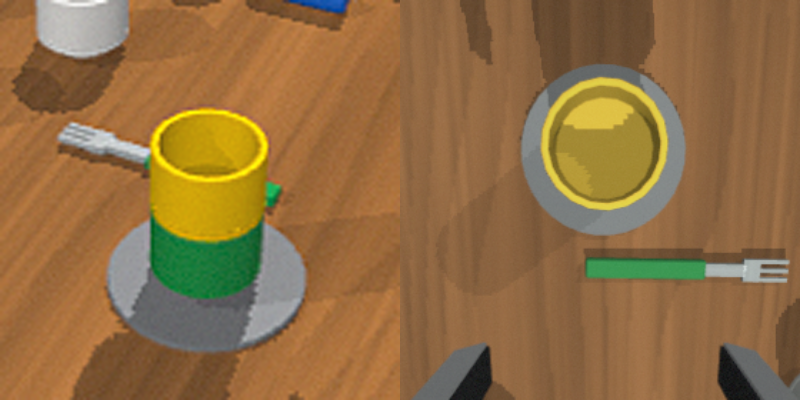

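The side view shows yellow fully home in green, with no gap. The wrist view shows it centred on the mat. Next is the white pot.

```bash
python3 -m creep '[[1,[-4,5,0],0],[1,[-6,10,1],0],[1,[-8.8,14,2],0],[1,[-8.8,16.7,2],0],[1,[-8.8,16.7,2],0],[1,[-8.8,16.7,2],0],[1,[-8.8,16.7,2],0],[1,[-8.8,16.7,2],0]]'
python3 - <<'E'
from h import *
s=manip.read_state();e=s['eef_pos'];print(e,s['joints'])
p,im=snap('wrist','w6');print('white',fit(p,im,tuple(proj(p,(616,108,40)).astype(int)),*COL['white'],POT,48))
cv2.imwrite('pics/w6.png',im)
E
```

```text
clock: 9.9
eef_pos: [615.3, 110.0, 145.1]
eef_rot: [3.141, -0.0, 1.572]
wrist_force: [-0.5, 0.3, -0.1]
finger_gap: 93.9
finger_force: 0.0
[615.33358991 110.02005895 145.09347028] [1.18317442e-01 5.30223050e-01 1.37478138e+00 6.56858494e-05
 1.23594246e+00 1.16921535e-01]
white (array([616.1, 108.6]), 0.96, (247, 175, 75, 78), (247, 174, 75, 80))h.py:38: RuntimeWarning: The iteration is not making good progress, as measured by the 
 improvement from the last ten iterations.
  s=fsolve(lambda q:cen(hull(p,*q,prof,z0))[0]-c,g,epsfcn=1e-3)
```

View pics/w6.png

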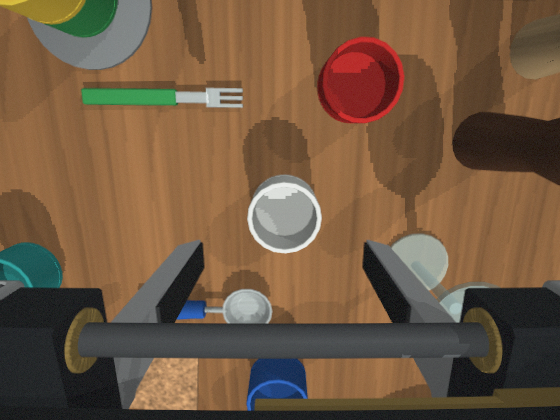

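The white pot (284,215) is between the fingers. The glass foot at (417,262) is too near the far end of the gripper body, so I'll turn 30° away from the glass before descending.

```bash
python3 -m creep '[[1,[0,0,0],-1.5],[1,[0,0,0],-3],[1,[0,0,0],-4.5],[1,[0,0,0],-6],[1,[0,0,0],-6],[1,[0,0,0],-6],[1,[0,0,0],-6]]'
python3 - <<'E'
from h import *
s=manip.read_state();e=s['eef_pos'];print(e,s['eef_rot'])
p,_=load('w6');print(pix(p,417,262,0))
p,im=snap('wrist','w7');print('white',fit(p,im,tuple(proj(p,(616,108,40)).astype(int)),*COL['white'],POT,48))
E
```

```text
clock: 10.65
eef_pos: [615.9, 109.2, 144.7]
eef_rot: [3.141, 0.0, 2.092]
wrist_force: [-0.2, 0.5, 0.1]
finger_gap: 93.8
finger_force: 0.0
[615.880464   109.15556938 144.6587445 ] [3.14133986e+00 1.14810945e-04 2.09153325e+00]
[753.4  47.4   0. ]
white (array([616.3, 108.6]), 0.95, (246, 174, 74, 78), (245, 173, 76, 81))h.py:38: RuntimeWarning: The iteration is not making good progress, as measured by the 
 improvement from the last ten iterations.
  s=fsolve(lambda q:cen(hull(p,*q,prof,z0))[0]-c,g,epsfcn=1e-3)
```

```bash
python3 -m creep '[[1,[0,0,4],0],[1,[0,0,8],0],[1,[0,0,11],0],[1,[0,0,11.5],0],[1,[0,0,11.5],0],[-1,[0,0,11.5],0],[-1,[0,0,11.5],0],[-1,[0,0,11.5],0],[-1,[0,0,11.5],0],[-1,[0,0,11.5],0],[-1,[0,0,11.5],0]]' 15
python3 -m creep '[[-1,[0,0,-4],0],[-1,[0,0,-8],0],[-1,[0,0,-12.5],0],[-1,[0,0,-12.5],1.5],[-1,[0,0,-12.5],3],[-1,[0,0,-12.5],4.5],[-1,[0,0,-12.5],6],[-1,[0,0,-12.5],6],[-1,[0,0,-12.5],6],[-1,[0,0,-12.5],6]]'
```

```text
clock: 11.8
eef_pos: [616.2, 109.0, 30.0]
eef_rot: [3.141, 0.0, 2.094]
wrist_force: [-1.7, -0.4, 4.9]
finger_gap: 62.0
finger_force: 15.0
clock: 12.8
eef_pos: [615.9, 109.0, 154.3]
eef_rot: [-3.141, 0.0, 1.574]
wrist_force: [-0.6, 0.3, -0.4]
finger_gap: 61.8
finger_force: 15.0
```

```bash
python3 -m creep '[[-1,[4,-5,0],0],[-1,[8,-9,0],0],[-1,[12,-13,0],0],[-1,[16,-16.7,0],0],[-1,[17.8,-16.7,0],0],[-1,[17.8,-16.7,0],0],[-1,[17.8,-16.7,0],0],[-1,[17.8,-16.7,0],0],[-1,[17.8,-16.7,0],0]]'
python3 - <<'E'
from h import *
s=manip.read_state();e=s['eef_pos'];print(e)
p,im=snap('wrist','w8');print('white',fit(p,im,tuple(proj(p,(e[0],e[1],e[2]+10)).astype(int)),*COL['white'],POT,65,z0=e[2]-30))
E
```

```text
clock: 13.7
eef_pos: [449.6, 286.0, 154.4]
eef_rot: [-3.141, 0.0, 1.57]
wrist_force: [0.4, 0.6, -1.4]
finger_gap: 61.9
finger_force: 15.0
[449.64912987 286.04803682 154.35415911]
white (array([450.8, 287.7]), 0.92, (221, 208, 124, 116), (222, 199, 128, 135))h.py:38: RuntimeWarning: The iteration is not making good progress, as measured by the 
 improvement from the last ten iterations.
  s=fsolve(lambda q:cen(hull(p,*q,prof,z0))[0]-c,g,epsfcn=1e-3)
```

```bash
python3 -m creep '[[-1,[0,-0.1,1],0],[-1,[0,-0.1,2],0],[-1,[0,-0.1,3],0],[-1,[0,-0.1,3.7],0],[-1,[0,-0.1,4.1],0],[-1,[0,-0.1,4.1],0],[-1,[0,-0.1,4.1],0],[-1,[0,-0.1,4.1],0]]'
python3 -m creep '[[0.85,[0,0,0],0],[0.85,[0,0,0],0],[0.85,[0,0,0],0],[0.85,[0,0,0],0],[1,[0,0,-4],0],[1,[0,0,-8],0],[1,[-5,0,-9],0],[1,[-9,0,-9],0],[1,[-9,0,-9],0],[1,[-9,0,-9],0]]'
python3 - <<'E'
from h import *
s=manip.read_state();e=s['eef_pos'];print(e)
p,im=snap('wrist','w9');print('white',fit(p,im,tuple(proj(p,(449,286,124)).astype(int)),*COL['white'],POT,60,z0=84))
q,jm=snap('side','s9')
cv2.imwrite('pics/m9.png',np.hstack([cv2.resize(jm[200:360,210:370],(400,400),interpolation=2),cv2.resize(im[0:280,140:420],(400,400))]))
E
```

```text
clock: 14.55
eef_pos: [448.1, 287.0, 113.4]
eef_rot: [3.141, -0.0, 1.571]
wrist_force: [1.1, -0.0, 0.7]
finger_gap: 61.7
finger_force: 15.0
clock: 15.55
eef_pos: [448.2, 196.7, 203.7]
eef_rot: [3.141, -0.0, 1.569]
wrist_force: [-0.9, 0.1, -1.7]
finger_gap: 93.7
finger_force: 0.0
[448.15225666 196.6561116  203.6939341 ]
white (array([447.8, 282.4]), 1.29, (232, 53, 102, 107), (237, 59, 91, 95))h.py:38: RuntimeWarning: The iteration is not making good progress, as measured by the 
 improvement from the last ten iterations.
  s=fsolve(lambda q:cen(hull(p,*q,prof,z0))[0]-c,g,epsfcn=1e-3)
```

View pics/m9.png

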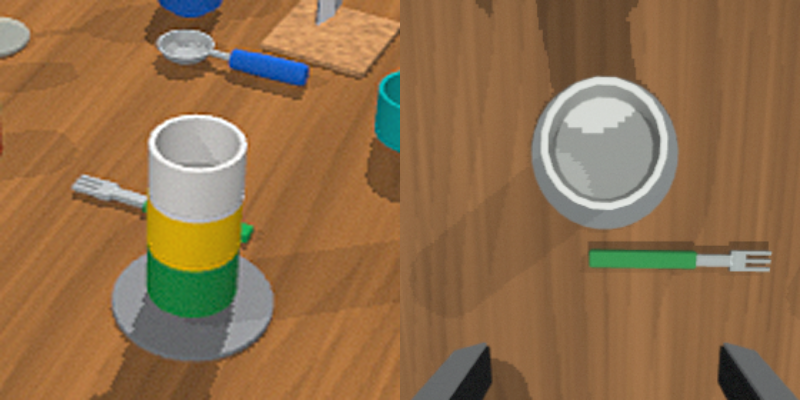

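Green, yellow and white are stacked flush, and from above they are concentric. Next is the lid.

```bash
python3 -m creep '[[1,[-50,2.6,4],0],[1,[-50,2.6,4],0],[1,[-50,2.6,4],0],[1,[-50,2.6,4],0],[1,[-49.5,2.6,4],0],[1,[-49.5,2.6,4],0],[1,[-49.5,2.6,4],0],[1,[-49.5,2.6,4],0],[1,[-49.5,2.6,4],0],[1,[-49.5,2.6,4],0],[1,[-49.5,2.6,4],0],[1,[-49.5,2.6,4],0]]'
python3 - <<'E'
from h import *
p,_=load('w9');print('white rim',pix(p,283.5,100,134))
s=manip.read_state();print(s['eef_pos'],s['joints'])
p,im=snap('wrist','w10')
E
```

```text
clock: 16.85
eef_pos: [474.3, -297.7, 162.5]
eef_rot: [-3.14, -0.001, 1.57]
wrist_force: [-0.1, -0.2, 0.1]
finger_gap: 94.0
finger_force: 0.0
white rim [448.2 287.5 134. ]
[ 474.30169755 -297.72429054  162.53106054] [-6.26037886e-01  3.74624467e-01  1.55838123e+00  2.04902800e-04
  1.21012772e+00 -6.25734946e-01]
```

View pics/w10.png

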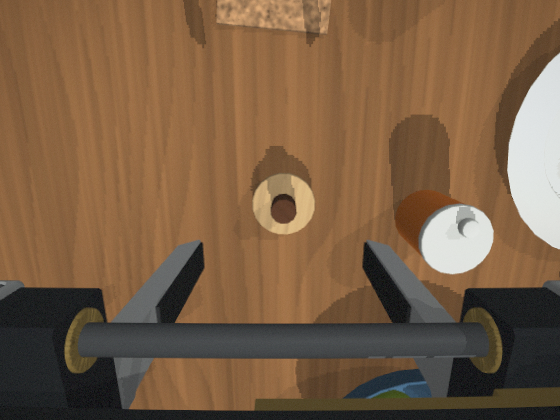

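```bash
python3 - <<'E'
from h import *
p,_=load('w10');print('lid',pix(p,283.5,204,18),pix(p,284,208,44),'beak',pix(p,456,238,72))
print(proj(p,(474,-297.5,34)))
E
```

```text
lid [ 474.1 -298.6   18. ] [ 474.6 -295.9   44. ] beak [ 618.4 -314.6   72. ]
[283.3 207. ]
```

```bash
python3 -m creep '[[1,[0,0,4],0],[1,[0,0,8],0],[0.2,[0,0,11],0],[0,[0,0,12.9],0],[0,[0,0,12.9],0],[-1,[0,0,12.9],0],[-1,[0,0,12.9],0],[-1,[0,0,12.9],0],[-1,[0,0,12.9],0],[-1,[0,0,12.9],0],[-1,[0,0,12.9],0]]' 15
python3 -m creep '[[-1,[0,0,0],0],[-1,[0,0,0],0],[-1,[0,0,-5],0],[-1,[0,0,-10],0],[-1,[0,0,-15],0],[-1,[0,0,-15],0],[-1,[0,0,-15],0],[-1,[0,0,-15],0]]'
python3 - <<'E'
from h import *
s=manip.read_state();print(s['eef_pos']);p,im=snap('wrist','w11');e=s['eef_pos']
print('expected knob top',proj(p,(e[0],e[1],e[2]+10)),'disc',proj(p,(e[0],e[1],e[2]-16)))
cv2.imwrite('pics/m11.png',cv2.resize(im[150:350,170:400],(690,600)))
E
```

```text
clock: 18.0
eef_pos: [474.0, -298.1, 34.7]
eef_rot: [3.141, 0.0, 1.571]
wrist_force: [-0.3, 0.1, -0.9]
finger_gap: 25.3
finger_force: 0.0
clock: 18.8
eef_pos: [473.4, -297.6, 182.8]
eef_rot: [-3.139, -0.002, 1.571]
wrist_force: [-1.0, 0.2, -0.6]
finger_gap: 23.8
finger_force: 15.0
[ 473.43462811 -297.62194379  182.76521707]
expected knob top [283.7 273.1] disc [283.7 253.9]
```

View pics/m11.png

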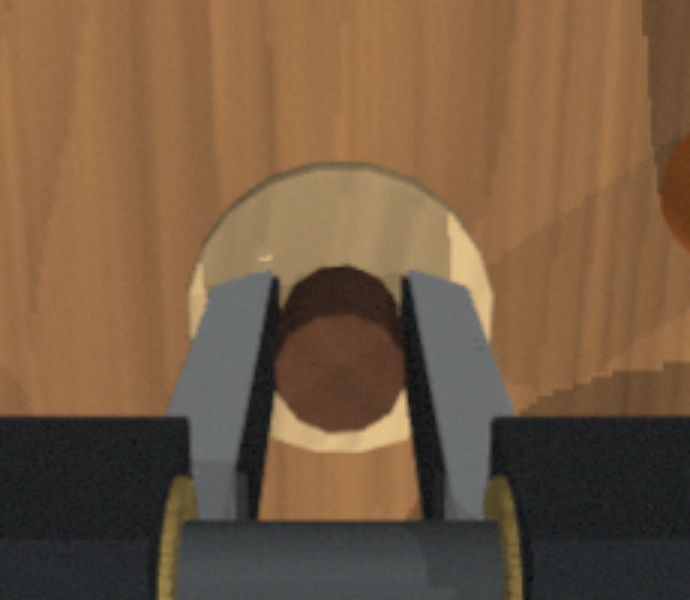

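The lid is held squarely, with the knob top at (283.7,274) as predicted. Next I carry it to the tower.

```bash
python3 -m creep '[[-1,[50,-1.5,0],0],[-1,[50,-1.5,0],0],[-1,[50,-1.5,0],0],[-1,[50,-1.5,0],0],[-1,[50,-1.5,0],0],[-1,[50,-1.5,0],0],[-1,[50,-1.5,0],0],[-1,[50,-1.5,0],0],[-1,[50,-1.5,0],0],[-1,[50,-1.5,0],0],[-1,[50,-1.5,0],0],[-1,[50,-1.5,0],0]]'
python3 -m creep '[[-1,[4,-1.1,0],0],[-1,[8.5,-1.1,0],0],[-1,[8.5,-1.1,0],0],[-1,[8.5,-1.1,0],0],[-1,[8.5,-1.1,0],0]]'
python3 - <<'E'
from h import *
s=manip.read_state();print(s['eef_pos'],s['eef_rot'])
E
```

```text
clock: 20.05
eef_pos: [458.3, 202.5, 183.1]
eef_rot: [-3.139, 0.001, 1.573]
wrist_force: [-0.8, -0.0, -1.8]
finger_gap: 23.3
finger_force: 15.0
clock: 20.55
eef_pos: [448.3, 285.4, 184.0]
eef_rot: [-3.141, 0.001, 1.569]
wrist_force: [-0.5, 0.3, -0.3]
finger_gap: 23.4
finger_force: 15.0
[448.29808722 285.42382975 184.03428501] [-3.14087624e+00  6.45862634e-04  1.56918239e+00]
```

```bash
python3 -m creep '[[-1,[0,0,0],0],[-1,[0,0,0.8],0],[-1,[0,0,1.5],0],[-1,[0,0,2.2],0],[-1,[0,0,2.6],0],[-1,[0,0,2.6],0],[-1,[0,0,2.6],0],[-1,[0,0,2.6],0]]'
python3 -m creep '[[-0.3,[0,0,0],0],[-0.3,[0,0,0],0],[-0.3,[0,0,0],0],[-0.3,[0,0,0],0],[-0.3,[0,0,-4],0],[0,[0,0,-6],0],[0,[-5,0,-6],0],[0,[-10,0,-6],0],[0,[-10,0,-6],0],[0,[-10,0,-6],0]]'
python3 - <<'E'
from h import *
p,im=snap('wrist','w12');q,jm=snap('side','s12')
print('lid expected px knob top, disc', proj(p,(448.3,287.2,168)),proj(p,(448.3,287.2,142)),'side',proj(q,(448.3,287.2,168)),proj(q,(448.3,287.2,142)))
cv2.imwrite('pics/m12.png',np.hstack([cv2.resize(jm[180:360,210:390],(400,400),interpolation=2),cv2.resize(im[0:280,140:420],(400,400))]))
E
```

```text
clock: 21.35
eef_pos: [447.9, 287.0, 158.3]
eef_rot: [-3.141, 0.0, 1.571]
wrist_force: [0.4, -0.5, -0.4]
finger_gap: 23.7
finger_force: 15.0
clock: 22.35
eef_pos: [448.2, 186.4, 218.8]
eef_rot: [3.141, -0.0, 1.569]
wrist_force: [-0.2, 0.9, -0.5]
finger_gap: 47.1
finger_force: 0.0
lid expected px knob top, disc [283.4  81.3] [283.4  86. ] side [288.2 239.6] [287.8 253.4]
```

View pics/m12.png

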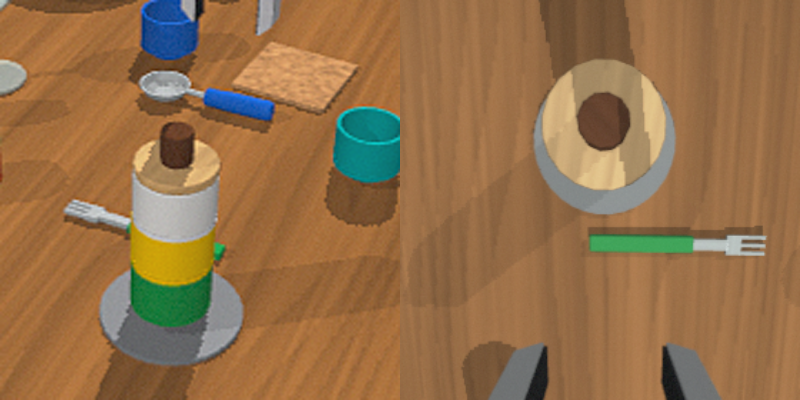

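The lid is home on the tower, flush and concentric in both views. Next is the beaker.

```bash
python3 -m creep '[[1,[-50,17.2,3],0],[1,[-50,17.2,3],0],[1,[-50,17.2,3],0],[1,[-50,17.2,3],0],[1,[-50,17.2,3],0],[1,[-50,17.2,3],0],[1,[-50,17.2,3],0],[1,[-50,17.2,3],0],[1,[-50,17.2,3],0],[1,[-50,17.2,3],0],[1,[-50,17.2,3],0],[1,[-50,17.2,3],0]]' 20
python3 - <<'E'
from h import *
s=manip.read_state();print(s['eef_pos'])
p,im=snap('wrist','w13');print('beaker est px',proj(p,(619,-315,72)))
E
```

```text
clock: 23.65
eef_pos: [620.7, -315.0, 186.2]
eef_rot: [-3.14, -0.001, 1.569]
wrist_force: [0.0, 1.1, -0.4]
finger_gap: 94.2
finger_force: 0.0
[ 620.686209   -315.01414911  186.20189812]
beaker est px [281.9 211.1]
```

View pics/w13.png

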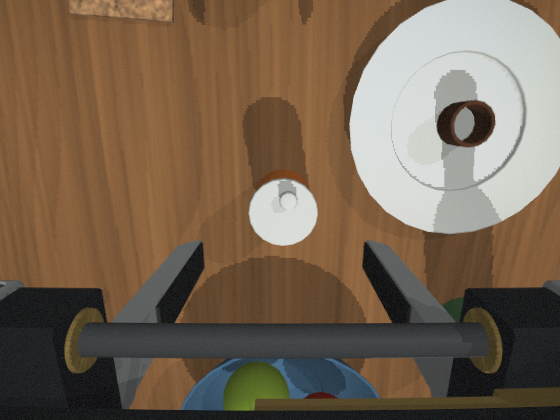

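Wrist view: beaker cap at (283,211), as predicted. The plate is clear to the right, its edge at (350,125), and the fruit bowl rim is at the bottom, (280,357). I'll check the bowl clearance numerically.

```bash
python3 - <<'E'
from h import *
p,_=load('w13');print('cap',pix(p,283,211,72))
for z in (50,80,110): print(z,'bowl edge',pix(p,280,357,z),'apple',pix(p,258,362,z))
print('plate',pix(p,358,165,15),pix(p,400,222,15))
q,_=load('scene0');
for z in (50,80): print('scene bowl rim right',pix(q,76,270,z),'top',pix(q,45,235,z))
print('green apple top scene',[pix(q,40,243,z) for z in (80,110)])
q,_=load('side0');print('side apple top',[pix(q,351,110,z) for z in (80,110)],'bowl',[pix(q,308,116,z) for z in (50,80)])
E
```

```text
cap [ 620.  -314.9   72. ]
50 bowl edge [ 616.4 -485.8   50. ] apple [ 592.2 -492.4   50. ]
80 bowl edge [ 616.8 -461.4   80. ] apple [ 595.  -467.3   80. ]
110 bowl edge [ 617.3 -437.   110. ] apple [ 597.9 -442.2  110. ]
plate [ 697.2 -281.2   15. ] [ 746.1 -342.6   15. ]
scene bowl rim right [ 634.5 -464.5   50. ] top [ 510.1 -536.    50. ]
scene bowl rim right [ 664.1 -454.6   80. ] top [ 545.1 -523.    80. ]
green apple top scene [array([ 567.2, -531.1,   80. ]), array([ 601.2, -517.6,  110. ])]
side apple top [array([ 600.5, -574.5,   80. ]), array([ 577.8, -490.5,  110. ])] bowl [array([ 729.4, -543.8,   50. ]), array([ 700.9, -466.1,   80. ])]
```

```bash
python3 -m creep '[[1,[0,0,5],0],[1,[0,0,10],0],[1,[0,0,14],0],[1,[0,0,15.5],0],[1,[0,0,15.5],0],[1,[0,0,15.5],0],[-1,[0,0,15.5],0],[-1,[0,0,15.5],0],[-1,[0,0,15.5],0],[-1,[0,0,15.5],0],[-1,[0,0,15.5],0],[-1,[0,0,15.5],0]]' 20
python3 -m creep '[[-1,[0,0,-3],0],[-1,[0,0,-7],0],[-1,[0,0,-11],0],[-1,[0,0,-11],0],[-1,[0,0,-11],0],[-1,[0,0,-11],0]]'
python3 - <<'E'
from h import *
s=manip.read_state();e=s['eef_pos'];print(e)
p,im=snap('wrist','w14')
b=blob(im,tuple(proj(p,(e[0],e[1],e[2]+35)).astype(int)),(0,0,150),(179,50,255),75)
c,a=cen(b);print('cap px',c,cv2.boundingRect(b),'expected',proj(p,(e[0],e[1],e[2]-33+72)),'->',pix(p,*c,e[2]+39))
# coaster fit from initial side/wrist pictures
for n,seed,win in [('wrist0',(220,257),60),('side0',(343,214),38),('scene0',(240,203),28)]:
    p,im=load(n)
    try:
        hsv=cv2.cvtColor(im,cv2.COLOR_BGR2HSV)
        print(n,hsv[seed[1]-3:seed[1]+4,seed[0]-3:seed[0]+4].reshape(-1,3).mean(0))
    except Exception as x: print(x)
q,_=load('wrist0');print('coaster px of mean corners',proj(q,(469,-88.7,5)))
E
```

```text
clock: 24.9
eef_pos: [620.1, -313.1, 33.8]
eef_rot: [3.141, 0.0, 1.571]
wrist_force: [-0.8, 1.0, 3.2]
finger_gap: 61.4
finger_force: 20.0
clock: 25.5
eef_pos: [619.4, -312.7, 141.5]
eef_rot: [-3.139, -0.001, 1.571]
wrist_force: [1.0, 1.4, -1.2]
finger_gap: 60.9
finger_force: 20.0
[ 619.38801712 -312.66497338  141.4896449 ]
cap px [282.89866514 288.29727307] (215, 245, 137, 78) expected [283.7 302.5] -> [ 619.1 -305.8  180.5]
wrist0 [ 14.6122449  115.83673469 191.30612245]
side0 [ 14.3877551  134.14285714 214.        ]
scene0 [ 14.         129.12244898 180.34693878]
coaster px of mean corners [219.2 258.7]
```

```bash
python3 - <<'E'
from h import *
q,_=load('side0');c=[pix(q,u,v,5)[:2] for u,v in [(336,199.4),(371,210.6),(352.7,230),(314.9,216.9)]];print(c,np.mean(c,0))
E
python3 -m creep '[[-1,[5,-4,0],0],[-1,[10,-8,0],0],[-1,[15,-12,0],0],[-1,[18,-15,0],0],[-1,[18,-15.1,0],0],[-1,[18,-15.1,0],0],[-1,[18,-15.1,0],0],[-1,[18,-15.1,0],0]]'
python3 - <<'E'
from h import *
s=manip.read_state();e=s['eef_pos'];print(e)
p,im=snap('wrist','w15')
hsv=cv2.cvtColor(cv2.GaussianBlur(im,(7,7),0),cv2.COLOR_BGR2HSV)
u,v=proj(p,(469,-88,5)).astype(int);print('coaster est px',u,v,[hsv[v+d,u].tolist() for d in (-30,0,-200 if v>200 else 0)])
E
```

```text
[array([ 502.1, -146.7]), array([ 411.1, -130.8]), array([425.8, -31.8]), array([520.1, -48.3])] [464.775 -89.4  ]
clock: 26.35
eef_pos: [469.4, -133.5, 143.0]
eef_rot: [-3.141, -0.0, 1.57]
wrist_force: [0.8, 0.4, -1.3]
finger_gap: 61.2
finger_force: 20.0
[ 469.41958185 -133.5452309   143.04686811]
coaster est px 283 156 [[15, 116, 173], [14, 117, 185], [14, 117, 185]]
```

```bash
python3 -m creep '[[-1,[4.6,-0.1,0],0],[-1,[4.6,-0.1,0],0],[-1,[4.6,-0.1,3],0],[-1,[4.6,-0.1,6],0],[-1,[4.6,-0.1,8.5],0],[-1,[4.6,-0.1,9.8],0],[-1,[4.6,-0.1,10.4],0],[-1,[4.6,-0.1,10.4],0],[-1,[4.6,-0.1,10.4],0],[-1,[4.6,-0.1,10.4],0]]'
```

```text
clock: 27.4
eef_pos: [468.5, -87.2, 40.1]
eef_rot: [3.14, 0.0, 1.571]
wrist_force: [-0.7, 0.2, -1.3]
finger_gap: 61.3
finger_force: 20.0
```

```bash
python3 -m creep '[[-1,[0,0,0.1],0],[-1,[0,0,0.1],0],[-1,[0,0,0.1],0],[0.85,[0,0,0.1],0],[0.85,[0,0,0.1],0],[0.85,[0,0,0.1],0],[0.85,[0,0,0.1],0],[1,[0,0,0.1],0],[1,[0,0,-4],0],[1,[0,0,-8],0],[1,[0,0,-12],0],[1,[0,0,-12],0]]'
python3 -m creep '[[1,[-5,0,-13],0],[1,[-10,0,-13],0],[1,[-12,0,-13],0],[1,[-12,0,-13],0],[1,[-12,0,-13],0],[1,[-12,0,-13],0]]'
python3 - <<'E'
from h import *
p,im=snap('wrist','w17');q,jm=snap('side','s17');r,km=snap('scene','c17')
for n,P,I,win in [('wrist',p,im,50),('scene',r,km,20)]:
    sd=tuple(proj(P,(468.5,-88.5,77)).astype(int));b=blob(I,sd,(0,0,150),(179,50,255),win);c,a=cen(b);print(n,'cap',sd,c,cv2.boundingRect(b),pix(P,*c,77))
hb=hull(q,468.5,-88.5,BEAK,5);b=blob(jm,tuple(proj(q,(468.5,-88.5,37)).astype(int)),*COL['orange'],40);print('side orange',cv2.boundingRect(b),'model',cv2.boundingRect(hb))
# coaster corners with beaker standing, wrist view: cork/wood edges via model
print('coaster quad expected',[proj(p,c).tolist() for c in [(424.2,-34.3,5),(522.3,-41.8,5),(514,-142.1,5),(415.6,-136.8,5)]])
print('yel',fit(q,jm,(287,283),*COL['yellow'],POT,40,44)[2:],'green',fit(q,jm,(287,305),*COL['green'],POT,30,4)[2:])
d=cv2.absdiff(jm,load('s12')[1])[230:350,240:330].mean();print('tower change since lid',d)
p0,b0=load('side0');print('blue',fit(q,jm,(286,192),*COL['blue'],POT,24)[2],fit(p0,b0,(286,192),*COL['blue'],POT,24)[2])
E
```

```text
clock: 28.6
eef_pos: [469.9, -87.5, 164.3]
eef_rot: [3.134, 0.002, 1.571]
wrist_force: [0.6, -0.4, -0.2]
finger_gap: 94.2
finger_force: 0.0
clock: 29.2
eef_pos: [467.8, -207.0, 288.3]
eef_rot: [-3.141, -0.001, 1.57]
wrist_force: [-0.6, -0.6, -1.1]
finger_gap: 94.1
finger_force: 0.0
wrist cap (np.int64(284), np.int64(82)) [283.42655095  83.9935712 ] (256, 55, 56, 59) [467.6 -90.   77. ]
scene cap (np.int64(238), np.int64(179)) [237.26837865 180.8141994 ] (225, 173, 26, 17) [473.3 -92.2  77. ]
side orange (331, 192, 27, 27) model (328, 183, 30, 38)
coaster quad expected [[249.0, 44.1], [326.6, 50.4], [318.1, 131.5], [244.5, 127.5]]
yel ((269, 283, 37, 26), (267, 272, 40, 46)) green ((269, 303, 36, 24), (267, 291, 39, 46))
tower change since lid 9.983425925925927
blue (274, 180, 24, 27) (274, 180, 25, 27)h.py:38: RuntimeWarning: The iteration is not making good progress, as measured by the 
 improvement from the last ten iterations.
  s=fsolve(lambda q:cen(hull(p,*q,prof,z0))[0]-c,g,epsfcn=1e-3)
```

```bash
python3 - <<'E'
from h import *
for n in ('s12','s17'):
    q,jm=load(n)
    print(n,[cv2.boundingRect(blob(jm,s,*COL[c],w)) for s,c,w in [((287,283),'yellow',40),((287,305),'green',30)]],'knob',cv2.boundingRect(blob(jm,(288,240),(0,0,0),(20,255,75),16)),'lid',cv2.boundingRect(blob(jm,(288,255),(12,40,150),(25,125,255),25)))
print(cv2.absdiff(load('s12')[1],load('s17')[1])[200:215,420:520].mean(),manip.read_state()['clock'])
E
```

```text
Traceback (most recent call last):
  File "h.py", line 33, in blob
    return cv2.convexHull(max(cs,key=cv2.contourArea))
                          ~~~^^^^^^^^^^^^^^^^^^^^^^^^
ValueError: max() iterable argument is empty
```

```bash
python3 - <<'E'
from h import *
def B(*a):
    try: return cv2.boundingRect(blob(*a))
    except ValueError: return None
for n in ('s12','s17'):
    q,jm=load(n)
    print(n,[B(jm,s,*COL[c],w) for s,c,w in [((287,283),'yellow',40),((287,305),'green',30)]],'knob',B(jm,(288,245),(0,0,0),(179,255,110),16),'lid',B(jm,(288,255),(10,40,130),(28,140,255),22))
    print([jm[v,288].tolist() for v in (236,245,256,265,275,290,315)])
print(cv2.absdiff(load('s12')[1],load('s17')[1])[210:230,420:520].mean())
E
```

```text
s12 [(269, 283, 37, 26), (269, 303, 36, 24)] knob (282, 236, 15, 20) lid (269, 243, 40, 25)
[[48, 64, 107], [35, 52, 79], [77, 109, 139], [92, 133, 169], [181, 184, 188], [0, 158, 198], [55, 114, 16]]
s17 [(269, 283, 37, 26), (269, 303, 36, 24)] knob (283, 236, 15, 20) lid (269, 243, 40, 25)
[[39, 61, 100], [40, 51, 81], [78, 114, 144], [91, 133, 167], [182, 184, 185], [0, 162, 203], [51, 115, 16]]
16.863833333333332
```

The tower hasn't moved since the lid went on; the earlier image difference was noise and shadow. The beaker stands about 1–2 mm from the coaster centre, and the blue pot is where it was. The arm is clear, so I'm handing in.

```bash
python3 -c "from cell import manip; print(manip.sign_off())"
```

```text
the job is handed in; nothing more can be done
None
```

I handed the job in at about 29 s of robot time, with no verdict returned: the green, yellow and white pots and the lid are stacked home on the mat, the beaker stands about 2 mm from the coaster's centre, the blue pot measured unmoved, and the wine glass, which the arm kept clear of, was not measured again at the end.

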